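# Load a wire reel into the payoff stand and set its brake

### The arm

A 6-joint arm with a two-finger parallel gripper is mounted at the origin on a cart in front of the work surface, level with it; the furniture and walls round the work are solid. World frame = base frame: x ahead of the robot, y to its left, z up, the work surface at z = 0. Lengths are in m, angles in rad, forces in N, time in s.
With the tool pointing down it reaches from about 0.3 to 0.875 m from the base axis. Payload 6.4 kg.
Tool frame: the origin (TCP) lies midway between the tips of the shut fingers; the grasp point (between the pads) lies 19 mm behind it; z points along the fingers, y is the line along which they close (so a half turn about z gives the same grasp; the last joint's range is limited). The gripper opens to 85 mm and grips with 20 to 120 N. Pads are 22 mm wide; open, the fingers measure 114 mm over their backs; the gripper's body (76 mm by 85 mm) begins 54 mm behind the grasp point. The pads swing forward as they close: fully open they stand 13 mm farther back than shut.
Start: joints at [-1.536, 0.181, 1.607, -0, 1.354, -0.206], TCP at [0.137, -0.558, 0.231] pointing down, gripper open.
Joint ranges: [-2.99, 2.99], [-0.89, 2.07], [0.3, 2.58], [-1.14, 4.28], [0, 2.63], [-3.12, 3.12]. Speed limits (rad/s): [2.57, 2.57, 3.01, 3.14, 3.14, 3.14].

### API

Orientations are given as a unit quaternion [w, x, y, z].
In Python, from bench import * gives the robot as it stands.
- The arm moves only by the tool play_rows, never from a script. Its argument "plan" is a list of rows, each a list of 3 entries, a list of its own where there are three numbers: the finger opening in mm, from 0 to 85.4, then the shift along the tool's x, y, z normalised to -1 to 1, where 1 is 40 cm, then the turn about the tool's z normalised to -1 to 1, where 1 is pi rad. A call has 1 to 10 rows; each row is the pose to reach, as a shift and turn from the pose commanded when the call began, along the tool's axes at that moment, turning the shorter way round; what a row does not reach only later rows make up. A row lasts 1/10 s, in which the tool goes at most 50 mm and 8.59 degrees, less where a joint would pass 70% of its speed; a pose out of reach is approached as far as the arm can. A call with a number of a shift or a turn outside -1 to 1 is refused whole. A call with a gripper value outside its range is refused whole. The fingers move at their own pace and stop on an object; the grip force is fixed at half the most. Time passes only in rows, so rows that repeat a pose let the fingers close. It gives the time, the measured TCP pose, the force, the opening and the grip force at its end, in the units of the state.
- get_obs(): the state, without advancing time (a new reading comes with each control period).
- camera(name): name is "side" or "top" or "wrist"; returns a dict with "image" (400x640x3 uint8, red, green, blue), "range_z" (400x640 float32, m along the optical axis (not along the pixel's ray), 0 where there is no reading), "intrinsics" (3x3 intrinsics, pixels), "rvec" (rotation vector, rad) and "tvec" (3), from world to camera coordinates, as OpenCV has them; the wrist camera has in their place "T_tool_cam" (4x4, takes a point from camera to tool coordinates, whose origin is the TCP and whose axes are the flange's). Camera axes: x right, y down, z forward; pixel columns grow to the right and rows downward; lengths in m; the calibration is good to about 2 mm. A picture is of the moment at which its call begins: read the wrist's pose just before it.
- hand_in(): hands the job in; it is judged then, once.
Trained networks look in a picture, given as the dict that the camera call returned (one of the last four; its "shot" number tells which), for a name from the list of things; names that differ only in an ending like _2 or _b are one class to them, and where a whole thing is asked for, a point or a joint stands for the part that bears it (a point fixed in the world has none). Each returns a list of dicts, best first, with "conf" (0 to 1); they miss things now and then, are a little off and sometimes report something else, mostly with a low value. They report only what shows in the picture. A call takes as long as a camera call.
- search_frame(picture, label): "rect" ([centre column, centre row, width, height] in pixels, round what is visible of it).
- masks_of(picture, label): "mask" (400x640 bool, what is visible of it) and "rect" ([centre column, centre row, width, height] in pixels, round what is visible of it).
The state is a dict: "time_s": time; "q": joint angles; "dq": joint speeds; "joint_efforts": joint torques, N m; "eef_pos": TCP position; "eef_rot": TCP orientation; "wrist_force": force on the tool from outside, world axes, zero at the start; "torque": the same for the moment, N m; "opening": opening from 0.0 (shut) to 1.0 (fully open); "grasp_force": force on a finger pad.
Only numpy, scipy, OpenCV 4.12 (cv2) and the standard library are available. Lean on these libraries where they do the work, as an engineer would, in place of code of your own. Each camera call takes 0.05 s, during which the arm holds its last target. There are 200 camera calls.

### The job

Load the black-flanged reel of copper wire, which lies on its spindle in a V rest, into the teal payoff stand: swing the red-handled brake arm up and back until it rests open, then lay the reel's spindle fully home in both open bearings, brake drum at the brake-arm end. Then lower the brake arm gently, without letting it drop, until its shoe rests on the drum. Leave the reel of silver wire and everything else on the bench where they are.

Things in the scene. Friction and masses are not known exactly. Their poses are not given: they have to be found in the camera images.
- payoff_stand: Fixed teal payoff stand: base plate x -75..75, y -66..99 mm, 10 mm high, two upright bearing plates. Origin on the bench midway between the bearings; x axis along the bearing axis from the brake-arm end to the plain end, z up. Wire guide roller at y = -54, 31 mm high; hinge post of the arm at x = -47..-23, y = 54..86, 126 mm high.
- bearing_brake (a point): Where the spindle's axis lies when home in the bearing at the brake-arm end (stand frame -53, 0, 80 mm). Each bearing plate is 8 mm thick along x (49..57 mm from the middle), 46 mm wide, its top 97 mm above the bench, with an open slot 13 mm wide under a mouth flared to 36 mm.
- bearing_plain (a point): Where the spindle's axis lies when home in the other bearing (stand frame 53, 0, 80 mm).
- brake_arm (a joint): Brake arm's angle (rad). 0: fallen on its lower stop, 0.30 rad below level (as at the start); 0.30: level, shoe on the drum of a seated reel; 1.87: upright; 2.25: leaning back on its open stop, where it stays by its weight. It is free and weighted: released short of upright, it falls.
- brake_hinge (a point): Point on the brake arm's hinge axis (stand frame -35, 70, 116 mm), which runs along the stand's x. Level, the arm points from here along the stand's -y; raising swings the handle up and over to +y. Arm: bar 10 mm wide, 12 mm high, with a brass weight 23 mm across, up to 28 mm above the bar's axis, 100 mm from the hinge; cork shoe under it at 70 mm.
- brake_handle (a point): Middle of the red handle: round grip 14 mm thick, 42 mm long, lying along the stand's x axis 130 mm from the hinge axis, standing out from the arm away from the reel (this point at stand x = -68 mm). On the lower stop it is about 78 mm above the bench, open about 237 mm.
- copper_reel: Reel to load: black-flanged spool of copper wire, 60 mm across, 50 mm wide, on a steel spindle, 0.4 kg. Origin on the axis at mid-spool; x along the spindle. At -x the aluminium brake drum, 44 mm across, x = -41..-29; shoulders end at x = -45 and 45; journals 10 mm thick to 62 mm, end collars to 66 mm. Lies level in a V rest, axis 41 mm up; grip it from above across its 60 mm diameter.
- copper_reel_drum_end (a point): On the spindle's axis in the middle of the journal at the brake-drum end (reel frame -53, 0, 0 mm).
- copper_reel_plain_end (a point): On the spindle's axis in the middle of the other journal (reel frame 53, 0, 0 mm).
- rest_copper: Fixed V rest of folded steel under the copper reel, 50 x 52 mm, leaves up to 21 mm high, 43 mm apart at the top. Origin at the middle of its underside.
- silver_reel: Like the copper reel, but with silver-coloured wire: spool 64 mm across, 60 mm wide, 142 mm long over its spindle; axis 43 mm above the bench. To be left alone.
- rest_silver: Fixed V rest under the silver reel, like the other.
- cutters: Red-handled cutters lying on the bench, 55 x 152 x 13 mm, origin under the middle, length along y.
- marker: Blue and white marker pen lying on the bench, 17 x 135 x 16 mm, length along y.
- screwdriver: Red screwdriver lying on the bench, 28 x 204 x 28 mm, length along y.
- tape_roll: Roll of pale tape lying flat, 92 x 90 x 25 mm.
- varnish_pot: Amber varnish pot with black lid, 60 mm across, 76 mm high.
- toroid: Red-brown wound toroid lying flat, 124 mm across, 37 mm high.

How it is judged:
By the outcome, as a careful person would: the job done as asked, in the order asked, and still so for the second after the job is handed in, with the robot touching nothing.
It also fails if it takes over 64 s, if anything falls off the work surface, if the arm or the gripper's body presses on something with over 40 N, if the wrist force passes 120 N, or if a joint passes its speed limit or range.

## Working session

There is one attempt and no reset: what is moved stays moved. The work goes in short steps, Python scripts to look and compute and a tool call to move; the robot and the scene stay as the last step left them, time stands still between calls to the robot, and variables do not carry over. Pictures are saved under pics/ and viewed, at most 12 in all, crops included, and the job is handed in when it is done.

Besides the shell and the picture viewer there is one more tool, called by a JSON object that holds its "api" and its "payload". play_rows: Moves the arm, as the interface text tells. Its arguments: {"type":"object","properties":{"plan":{"type":"array","items":{"type":"array"}}},"required":["plan"]}

```bash
mkdir -p pics; ls; cat > h.py <<'E'
from bench import *
import numpy as np, cv2
from scipy.spatial.transform import Rotation as R
def cloud(c):
    K=c["intrinsics"];z=c["range_z"];v,u=np.mgrid[0:400,0:640]
    P=np.stack([(u-K[0,2])*z/K[0,0],(v-K[1,2])*z/K[1,1],z],-1)
    if "rvec" in c:
        Rm=cv2.Rodrigues(np.array(c["rvec"],float))[0];P=(P-np.array(c["tvec"]).ravel())@Rm
    P[z==0]=np.nan
    return P
E
python3 - <<'E'
from h import *
print(get_obs())
t=camera("top");s=camera("side")
cv2.imwrite("pics/a.png",np.vstack([t["image"],s["image"]])[:,:,::-1][::1] if 0 else cv2.resize(np.hstack([t["image"],s["image"]])[:,:,::-1],(800,250)))
cv2.imwrite("pics/top.png",t["image"][:,:,::-1]);cv2.imwrite("pics/side.png",s["image"][:,:,::-1])
for c,n in((t,"top"),(s,"side")):
    P=cloud(c)
    np.save(n+".npy",P)
    for l in["payoff_stand","copper_reel","silver_reel","brake_arm","brake_handle","copper_reel_drum_end"]:
        for m in masks_of(c,l)[:2]:
            print(n,l,round(m["conf"],2),np.round(m["rect"]),np.round(np.nanmedian(P[m["mask"]],0),3))
E
```

```text
pics
{'time_s': 0.0, 'q': array([-1.53628859e+00,  1.81520072e-01,  1.60804546e+00,  1.84005777e-05,
        1.35380411e+00, -2.06311581e-01]), 'dq': array([-0.00101402, -0.0013217 , -0.00164271,  0.00041592,  0.00177945,
       -0.00033851]), 'joint_efforts': array([-3.49793218e-04, -4.44868934e+01, -3.51338124e+01, -3.70267790e-04,
        9.11302603e-03, -2.35544763e-05]), 'eef_pos': array([ 0.1371327 , -0.55782134,  0.23037785]), 'eef_rot': array([-8.84447095e-04,  9.92759358e-01,  1.20116890e-01,  8.51791534e-05]), 'wrist_force': array([-0.1303913 ,  0.93326813, -0.50732968]), 'torque': array([-0.00878821, -0.00942671, -0.03287657]), 'grasp_force': 0.0, 'opening': 0.9982275613570737}
top payoff_stand 0.64 [245. 214.  49.  42.] [0.471 0.246 0.013]
top payoff_stand 0.41 [413. 184.  43.   9.] [ 0.613 -0.405  0.023]
top copper_reel 0.82 [381. 203.  22.  28.] [ 0.51  -0.318  0.06 ]
top silver_reel 0.55 [327. 214.  18.  28.] [ 0.46  -0.111  0.063]
top brake_arm 0.47 [244. 220.  39.  17.] [0.443 0.187 0.097]
top brake_handle 0.72 [248. 219.  39.  12.] [0.437 0.183 0.09 ]
top copper_reel_drum_end 0.7 [381. 202.  20.  26.] [ 0.51  -0.318  0.06 ]
side payoff_stand 0.83 [299. 175.  44.  38.] [0.456 0.227 0.012]
side copper_reel 0.92 [308. 269.  42.  28.] [ 0.517 -0.336  0.05 ]
side silver_reel 0.67 [290. 225.  43.  25.] [ 0.466 -0.128  0.052]
side silver_reel 0.24 [298. 180.  48.  49.] [0.456 0.223 0.012]
side brake_arm 0.57 [284. 172.  18.  18.] [0.446 0.183 0.087]
side brake_arm 0.4 [293. 236.  17.  10.] [ 0.473 -0.128  0.009]
side brake_handle 0.47 [284. 168.  20.  30.] [0.442 0.186 0.1  ]
side copper_reel_drum_end 0.71 [308. 268.  45.  34.] [ 0.514 -0.337  0.05 ]
```

View pics/top.png

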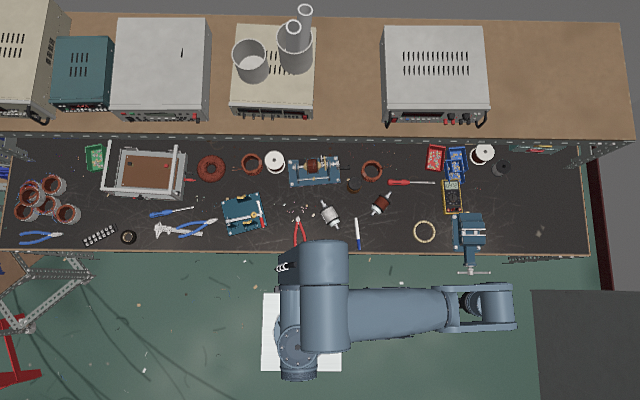

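View pics/side.png

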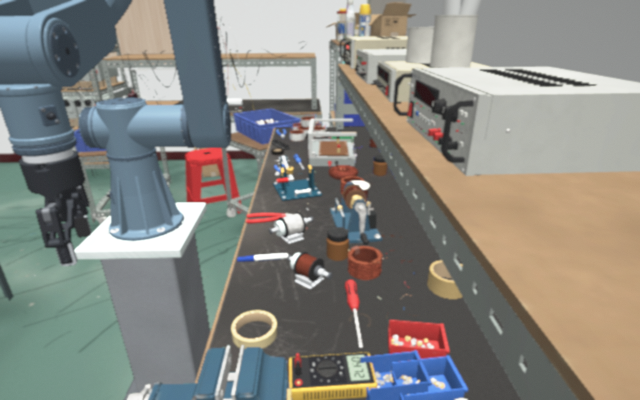

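```bash
python3 - <<'E'
from h import *
a=cv2.imread("pics/top.png")
A=cv2.resize(a[185:245,210:280],(400,343),interpolation=2);B=cv2.resize(a[180:240,345:415],(400,343),interpolation=2)
s=cv2.imread("pics/side.png")
C=cv2.resize(s[150:202,268:328],(400,257),fx=1,fy=1,interpolation=2)[:257];D=cv2.resize(s[240:292,278:338],(400,257),interpolation=2)
cv2.imwrite("pics/b.png",np.vstack([np.hstack([A,B]),np.hstack([C,D])]))
E
```

```text
(no output)
```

View pics/b.png

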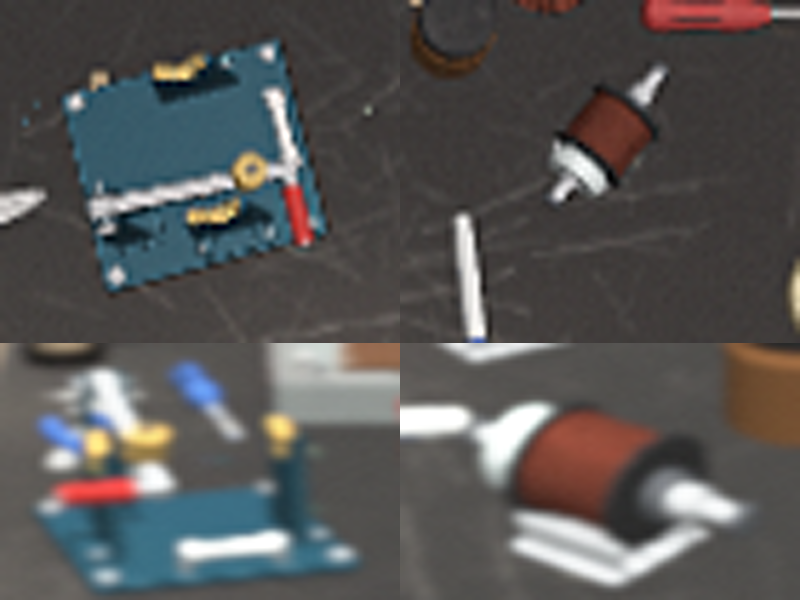

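```bash
cat >> h.py <<'E'
def go(p,yaw_deg=None):
    o=get_obs();w,x,y,z=o["eef_rot"];r=R.from_quat([x,y,z,w])
    m=r.as_matrix();cur=np.degrees(np.arctan2(m[1,0],m[0,0]))
    d=m.T@(np.array(p)-o["eef_pos"])/0.4
    t=0 if yaw_deg is None else -((yaw_deg-cur+180)%360-180)/180
    print("shift",np.round(d,4),"turn",round(t,4),"curyaw",round(cur,2),"pos",np.round(o["eef_pos"],4))
def wristcloud():
    o=get_obs();c=camera("wrist");w,x,y,z=o["eef_rot"];m=R.from_quat([x,y,z,w]).as_matrix()
    T=np.array(c["T_tool_cam"]);P=cloud(c)
    P=(P@T[:3,:3].T+T[:3,3])@m.T+o["eef_pos"]
    return o,c,P
E
python3 - <<'E'
from h import *
go([.45,-.3,.35],-40);go([.45,.2,.35],14)
c=camera("wrist");print(np.round(c["T_tool_cam"],3),c["intrinsics"])
E
```

```text
shift [ 0.9136 -0.4408 -0.2967] turn 0.2989 curyaw 13.8 pos [ 0.1372 -0.5584  0.2313]
shift [ 1.2117 -1.6548 -0.2967] turn -0.0011 curyaw 13.8 pos [ 0.1372 -0.5584  0.2313]
[[-0.    -0.962 -0.273  0.069]
 [ 1.    -0.    -0.     0.001]
 [-0.    -0.273  0.962 -0.143]
 [ 0.     0.     0.     1.   ]] [[339.68031777   0.         317.18736727]
 [  0.         339.68031777 196.95666294]
 [  0.           0.           1.        ]]
```

{"api": "play_rows", "payload": {"plan": [[85, [1, -0.41, -0.17], 0], [85, [1, -0.41, -0.17], 0], [85, [1, -0.41, -0.17], 0], [85, [1, -0.41, -0.17], 0], [85, [1, -0.41, -0.17], 0], [85, [1, -0.41, -0.17], 0], [85, [1, -0.41, -0.17], 0], [85, [1, -0.41, -0.17], 0], [85, [1, -0.41, -0.17], 0], [85, [1, -0.41, -0.17], 0]]}}

```text
time_s: 1.75
eef_pos: [0.4899, -0.3008, 0.3004]
eef_rot: [0.0, 0.992, 0.123, 0.001]
wrist_force: [-0.8, -1.2, -0.5]
opening: 0.999
grasp_force: 0.0
```

```bash
python3 - <<'E'
from h import *
o,c,P=wristcloud();np.savez("w1",P=P,im=c["image"])
print(np.round(o["eef_pos"],4),o["time_s"])
cv2.imwrite("pics/w1.png",c["image"][:,:,::-1])
for m in masks_of(c,"copper_reel")[:2]:
    q=P[m["mask"]];q=q[~np.isnan(q).any(1)];print(m["conf"],m["rect"],np.median(q,0),q[:,2].max())
    np.save("cm",m["mask"]) if m["conf"]>.6 else 0
go([.50,.24,.35],14)
E
```

```text
[ 0.4899 -0.3008  0.3004] 1.75
0.94 [340.5, 139.9, 96.0, 77.2] [ 0.51833112 -0.31818285  0.0599192 ] 0.07191447678744442
shift [ 0.3587 -1.3102 -0.1274] turn -0.0004 curyaw 13.92 pos [ 0.4868 -0.3032  0.2992]
```

View pics/w1.png

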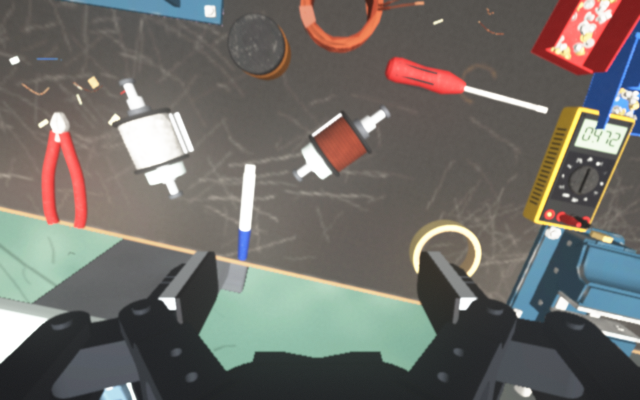

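{"api": "play_rows", "payload": {"plan": [[85, [0.18, -0.66, -0.13], 0], [85, [0.18, -0.66, -0.13], 0], [85, [0.18, -0.66, -0.13], 0], [85, [0.18, -0.66, -0.13], 0], [85, [0.18, -0.66, -0.13], 0], [85, [0.18, -0.66, -0.13], 0], [85, [0.18, -0.66, -0.13], 0]]}}

```text
time_s: 2.55
eef_pos: [0.4931, -0.0285, 0.3523]
eef_rot: [0.0, 0.993, 0.121, 0.001]
wrist_force: [-0.4, 0.3, -0.4]
opening: 0.991
grasp_force: 0.0
```

{"api": "play_rows", "payload": {"plan": [[85, [0.18, -0.65, 0], 0], [85, [0.18, -0.65, 0], 0], [85, [0.18, -0.65, 0], 0], [85, [0.18, -0.65, 0], 0], [85, [0.18, -0.65, 0], 0], [85, [0.18, -0.65, 0], 0], [85, [0.18, -0.65, 0], 0], [85, [0.18, -0.65, 0], 0], [85, [0.18, -0.65, 0], 0], [85, [0.18, -0.65, 0], 0]]}}

```text
time_s: 3.55
eef_pos: [0.5018, 0.2377, 0.3513]
eef_rot: [0.0, 0.993, 0.119, -0.0]
wrist_force: [0.6, -0.5, 0.7]
opening: 0.994
grasp_force: 0.0
```

```bash
python3 - <<'E'
from h import *
camera("wrist")
o,c,P=wristcloud();o2=get_obs();np.savez("w2",P=P,im=c["image"])
print(np.round(o["eef_pos"],4),np.round(o2["eef_pos"],4),o["time_s"])
cv2.imwrite("pics/w2.png",c["image"][:,:,::-1])
for l in["payoff_stand","brake_arm","brake_handle"]:
  for m in masks_of(c,l)[:2]:
    q=P[m["mask"]];q=q[~np.isnan(q).any(1)];print(l,m["conf"],m["rect"],np.median(q,0),q[:,2].max())
# base plate rect
q=P.reshape(-1,3);col=c["image"].reshape(-1,3).astype(int)
s=(abs(q[:,2]-.010)<.006)&(col[:,2]>col[:,0]+25)&(np.hypot(q[:,0]-.47,q[:,1]-.24)<.17)
r=cv2.minAreaRect((q[s,:2]*1000).astype(np.float32));print("plate",s.sum(),r)
s=(q[:,2]>.085)&(q[:,2]<.105)&(np.hypot(q[:,0]-.47,q[:,1]-.24)<.12)
im=np.zeros((300,300),np.uint8)
ij=np.round((q[s,:2]-[.32,.09])*1000).astype(int);im[300-1-np.clip(ij[:,0],0,299),299-np.clip(ij[:,1],0,299)]=255
cv2.imwrite("pics/z.png",im)
E
```

```text
[0.5018 0.2379 0.3514] [0.5017 0.2382 0.3514] 3.6
payoff_stand 0.63 [303.8, 177.8, 122.1, 129.5] [0.47406773 0.24897229 0.01037986] 0.127799071259826
brake_arm 0.91 [304.9, 219.7, 116.9, 45.8] [0.44310702 0.20818827 0.10324794] 0.127799071259826
brake_arm 0.24 [304.6, 179.0, 126.0, 129.4] [0.47386924 0.24895048 0.01037818] 0.127799071259826
brake_handle 0.74 [305.8, 221.1, 114.6, 44.6] [0.44309748 0.21087425 0.10453588] 0.127799071259826
plate 8490 ((472.23046875, 290.8460693359375), (135.58395385742188, 242.7855987548828), 15.045074462890625)
```

View pics/w2.png

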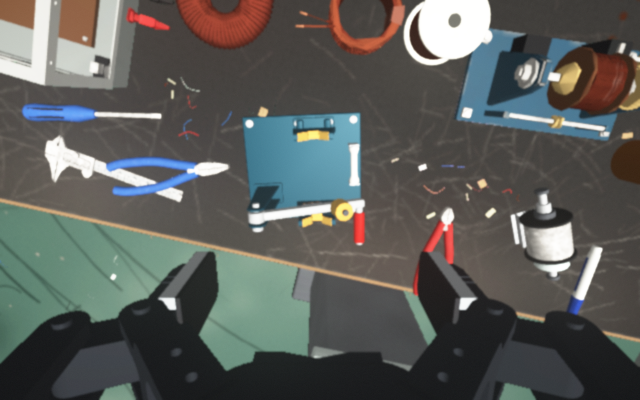

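```bash
python3 - <<'E'
from h import *
d=np.load("w2.npz");P=d["P"];im=d["im"].astype(int)
sub=np.zeros((400,640),bool);sub[105:245,235:375]=1
blue=(im[...,2]>im[...,0]+20)&sub&(abs(P[...,2]-.010)<.005)
r=cv2.minAreaRect((P[blue][:,:2]*1000).astype(np.float32));print(r)
red=(im[...,0]>im[...,1]+80)&(im[...,0]>im[...,2]+80)&sub
(c0,c1)=r[0]
for yaw in [r[2],r[2]-90]:
  if abs(yaw-14)<12:
    t=np.radians(yaw);ex=np.array([np.cos(t),np.sin(t)]);ey=np.array([-np.sin(t),np.cos(t)])
    O=np.array([c0,c1])/1000-.0165*ey
    print("yaw",yaw,"O",O)
    S=np.stack([(P[...,:2]-O)@ex,(P[...,:2]-O)@ey,P[...,2]],-1)*1000
    np.save("S",S)
    q=S[red];q=q[q[:,2]>50];print("red",np.percentile(q,[3,50,97],axis=0).round(1))
    brass=(im[...,0]>im[...,2]+60)&(im[...,1]>im[...,2]+40)&sub
    q=S[brass]
    for s in (q[:,0]>0,(q[:,0]<-40)&(q[:,2]<105),(q[:,2]>105)):print("brass",s.sum(),np.percentile(q[s],[3,50,97],axis=0).round(1))
    q=S[sub&(abs(S[...,1])<300)];h=q[(q[:,2]>118)];print("post/top",np.percentile(h,[3,50,97],axis=0).round(1))
    q=S[sub];ro=q[(q[:,2]>22)&(q[:,2]<40)&(q[:,1]<-35)&(abs(q[:,0])<70)];print("roller",np.percentile(ro,[3,50,97],axis=0).round(1))
E
```

```text
((482.11810302734375, 253.25157165527344), (133.98916625976562, 164.94949340820312), 16.012393951416016)
yaw 16.012393951416016 O [0.48666955 0.23739174]
red [[-94.6 -61.5  78.7]
 [-75.4 -54.4  82.9]
 [-56.5 -48.4  85. ]]
brass 330 [[ 33.3 -16.9   1.8]
 [ 46.1   4.5  85.4]
 [ 75.7  73.2  96.3]]
brass 281 [[-100.   -46.5    0.6]
 [ -61.9   -2.3   86.3]
 [ -51.    17.7   98.7]]
brass 274 [[-51.8 -42.1 106.1]
 [-40.8 -31.1 112.5]
 [-32.3 -21.9 116.3]]
post/top [[-58.2  57.5 118.3]
 [-42.5  68.1 122.6]
 [-29.7  77.7 126.3]]
roller [[-29.9 -60.3  24.9]
 [ -2.7 -54.5  28.9]
 [ 25.4 -48.7  31.7]]
```

```bash
python3 - <<'E'
from h import *
go([.4232,.1628,.130],16)
E
```

```text
shift [-0.2356  0.1384  0.5535] turn -0.0125 curyaw 13.75 pos [0.5015 0.239  0.3514]
```

{"api": "play_rows", "payload": {"plan": [[30, [-0.236, 0.138, 0.25], -0.0125], [30, [-0.236, 0.138, 0.25], -0.0125], [30, [-0.236, 0.138, 0.25], -0.0125], [30, [-0.236, 0.138, 0.554], -0.0125], [30, [-0.236, 0.138, 0.554], -0.0125], [30, [-0.236, 0.138, 0.554], -0.0125], [30, [-0.236, 0.138, 0.554], -0.0125], [30, [-0.236, 0.138, 0.554], -0.0125]]}}

```text
time_s: 4.6
eef_pos: [0.4234, 0.1634, 0.1304]
eef_rot: [0.0, 0.99, 0.14, 0.0]
wrist_force: [0.2, 0.3, 0.4]
opening: 0.349
grasp_force: 0.0
```

```bash
python3 - <<'E'
from h import *
camera("wrist")
o,c,P=wristcloud()
print(o["opening"]);go([.4232,.1628,.059],16)
cv2.imwrite("pics/w3.png",c["image"][:,:,::-1])
im=c["image"].astype(int);t=np.radians(16);ex=np.array([np.cos(t),np.sin(t)]);ey=np.array([-np.sin(t),np.cos(t)]);O=np.array([.47946,.23532])
S=np.stack([(P[...,:2]-O)@ex,(P[...,:2]-O)@ey,P[...,2]],-1)*1000
red=(im[...,0]>im[...,1]+80)&(im[...,0]>im[...,2]+80)&(abs(S[...,0])<150)&(abs(S[...,1])<150)&(S[...,2]>50)
print(red.sum(),np.percentile(S[red],[3,50,97],axis=0).round(1) if red.sum() else 0)
E
```

```text
0.3515010238426557
shift [-0.0045  0.0008  0.1818] turn 0.0003 curyaw 16.06 pos [0.4246 0.1636 0.1317]
1505 [[-87.9 -61.5  79.6]
 [-67.4 -54.8  83.3]
 [-49.3 -48.3  85.5]]
```

View pics/w3.png

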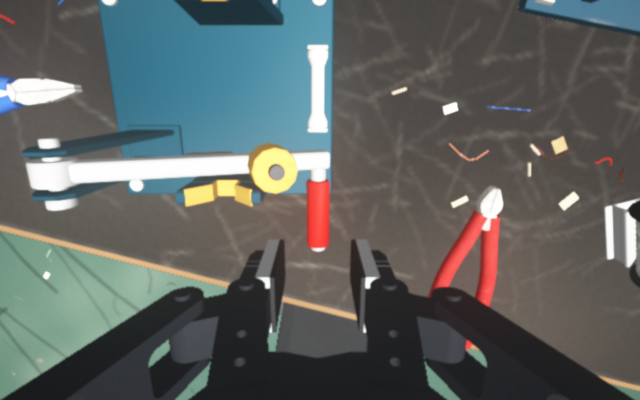

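{"api": "play_rows", "payload": {"plan": [[30, [-0.003, 0, 0.08], 0], [30, [-0.003, 0, 0.18], 0], [30, [-0.003, 0, 0.18], 0], [30, [-0.003, 0, 0.18], 0], [0, [-0.003, 0, 0.18], 0], [0, [-0.003, 0, 0.18], 0], [0, [-0.003, 0, 0.18], 0], [0, [-0.003, 0, 0.18], 0], [0, [-0.003, 0, 0.18], 0]]}}

```text
time_s: 5.6
eef_pos: [0.4239, 0.1633, 0.0603]
eef_rot: [0.0, 0.99, 0.14, 0.002]
wrist_force: [-1.8, -0.6, 8.0]
opening: 0.14
grasp_force: 58.5
```

```bash
python3 - <<'E'
from h import *
o=get_obs();print(o["opening"],o["eef_pos"],o["wrist_force"],o["grasp_force"])
th=np.linspace(-.3,1.95,21)
for t in th: print(round(t,2),[0,round(-(130*(np.cos(.3)-np.cos(t)))/400,3),round(-130*(np.sin(t)+np.sin(.3))/400,3)])
E
```

```text
0.14034392111446717 [0.42393448 0.1632779  0.06030978] [-1.76689193 -0.63310405  8.00031007] 58.45007300376892
-0.3 [0, np.float64(-0.0), np.float64(-0.0)]
-0.19 [0, np.float64(0.009), np.float64(-0.035)]
-0.07 [0, np.float64(0.014), np.float64(-0.072)]
0.04 [0, np.float64(0.014), np.float64(-0.108)]
0.15 [0, np.float64(0.011), np.float64(-0.145)]
0.26 [0, np.float64(0.003), np.float64(-0.18)]
0.38 [0, np.float64(-0.008), np.float64(-0.215)]
0.49 [0, np.float64(-0.023), np.float64(-0.248)]
0.6 [0, np.float64(-0.042), np.float64(-0.28)]
0.71 [0, np.float64(-0.065), np.float64(-0.309)]
0.82 [0, np.float64(-0.09), np.float64(-0.335)]
0.94 [0, np.float64(-0.118), np.float64(-0.358)]
1.05 [0, np.float64(-0.149), np.float64(-0.378)]
1.16 [0, np.float64(-0.181), np.float64(-0.394)]
1.27 [0, np.float64(-0.216), np.float64(-0.407)]
1.39 [0, np.float64(-0.251), np.float64(-0.416)]
1.5 [0, np.float64(-0.287), np.float64(-0.42)]
1.61 [0, np.float64(-0.324), np.float64(-0.421)]
1.72 [0, np.float64(-0.36), np.float64(-0.417)]
1.84 [0, np.float64(-0.396), np.float64(-0.41)]
1.95 [0, np.float64(-0.431), np.float64(-0.398)]
```

{"api": "play_rows", "payload": {"plan": [[0, [0, 0.009, -0.035], 0], [0, [0, 0.014, -0.072], 0], [0, [0, 0.014, -0.108], 0], [0, [0, 0.011, -0.145], 0], [0, [0, 0.003, -0.18], 0], [0, [0, -0.008, -0.215], 0], [0, [0, -0.023, -0.248], 0], [0, [0, -0.042, -0.28], 0], [0, [0, -0.065, -0.309], 0], [0, [0, -0.09, -0.335], 0]]}}

```text
time_s: 6.6
eef_pos: [0.4154, 0.1933, 0.1963]
eef_rot: [0.005, 0.99, 0.139, 0.004]
wrist_force: [1.5, -22.4, 14.9]
opening: 0.136
grasp_force: 58.7
```

```bash
python3 - <<'E'
from h import *
o=get_obs();print(o["opening"],o["eef_pos"],o["wrist_force"],o["torque"],o["grasp_force"])
t=np.radians(16);ey=np.array([-np.sin(t),np.cos(t)]);d=o["eef_pos"]-[.4239,.1633,.0603];print(d[:2]@ey,d[2], "want",.036,.134)
E
```

```text
0.13579726645487614 [0.41536283 0.19334486 0.19629563] [  1.50266297 -22.38836936  14.92321932] [-4.0233546  -0.38518858 -0.02049957] 58.678420186042786
0.031234139275885926 0.13599563288006303 want 0.036 0.134
```

{"api": "play_rows", "payload": {"plan": [[0, [0, -0.028, -0.023], 0], [0, [0, -0.059, -0.043], 0], [0, [0, -0.091, -0.059], 0], [0, [0, -0.126, -0.072], 0], [0, [0, -0.161, -0.081], 0]]}}

```text
time_s: 7.1
eef_pos: [0.3974, 0.2588, 0.2314]
eef_rot: [0.001, 0.99, 0.139, 0.005]
wrist_force: [-4.2, -10.0, 24.0]
opening: 0.135
grasp_force: 63.2
```

```bash
python3 - <<'E'
from h import *
o=get_obs();print(o["opening"],o["eef_pos"],o["wrist_force"],o["torque"],o["grasp_force"])
t=np.radians(16);ey=np.array([-np.sin(t),np.cos(t)]);d=o["eef_pos"]-[.4239,.1633,.0603];print(d[:2]@ey,d[2], "want",.1004,.1664)
E
```

```text
0.13486311813783394 [0.39744647 0.25875979 0.23142502] [-4.17507616 -9.99569907 24.03393171] [-2.03646112  0.56934797 -0.48824919] 63.209583163261414
0.09905342401049062 0.17112501515531126 want 0.1004 0.1664
```

{"api": "play_rows", "payload": {"plan": [[0, [0, -0.036, -0.012], 0], [0, [0, -0.073, -0.013], 0], [0, [0, -0.109, -0.009], 0], [0, [0, -0.145, -0.002], 0], [0, [0, -0.178, 0.009], 0], [0, [0, -0.178, 0.009], 0]]}}

```text
time_s: 7.7
eef_pos: [0.3775, 0.3291, 0.2239]
eef_rot: [-0.0, 0.99, 0.14, 0.005]
wrist_force: [7.4, 1.1, 2.7]
opening: 0.138
grasp_force: 62.5
```

```bash
python3 - <<'E'
from h import *
o=get_obs();print(o["opening"],o["eef_pos"],o["wrist_force"],o["torque"],o["grasp_force"])
t=np.radians(16);ey=np.array([-np.sin(t),np.cos(t)]);d=o["eef_pos"]-[.4239,.1633,.0603];print(d[:2]@ey,d[2], "want",.172,.159)
E
```

```text
0.13786866430583083 [0.37747856 0.32912334 0.22391665] [7.41178409 1.13793492 2.69263919] [-0.12451279 -1.31384545  0.09936626] 62.54406452178955
0.17219511331356127 0.16361665052544586 want 0.172 0.159
```

{"api": "play_rows", "payload": {"plan": [[22, [0, 0, 0], 0], [30, [0, 0, 0], 0], [30, [0, 0, 0], 0], [30, [0, 0, -0.1], 0], [30, [0, 0, -0.25], 0], [30, [0, 0, -0.25], 0], [30, [0, 0, -0.25], 0]]}}

```text
time_s: 8.4
eef_pos: [0.3752, 0.3284, 0.323]
eef_rot: [-0.001, 0.99, 0.14, 0.002]
wrist_force: [0.3, 0.1, -0.2]
opening: 0.352
grasp_force: 0.0
```

```bash
python3 - <<'E'
from h import *
camera("wrist");o,c,P=wristcloud()
im=c["image"].astype(int);t=np.radians(16);ex=np.array([np.cos(t),np.sin(t)]);ey=np.array([-np.sin(t),np.cos(t)]);O=np.array([.47946,.23532])
S=np.stack([(P[...,:2]-O)@ex,(P[...,:2]-O)@ey,P[...,2]],-1)*1000
red=(im[...,0]>im[...,1]+80)&(im[...,0]>im[...,2]+80)&(abs(S[...,0])<150)&(abs(S[...,1])<200)&(S[...,2]>50)
print(red.sum(),np.percentile(S[red],[3,50,97],axis=0).round(1) if red.sum() else 0)
go([.45,.0,.35],-40)
# reel fit from w1
d=np.load("w1.npz");P=d["P"];m=np.load("cm.npy");q=P[m];q=q[~np.isnan(q).any(1)]
q=q[q[:,2]>.03];r=cv2.minAreaRect((q[:,:2]*1000).astype(np.float32));print(r)
E
```

```text
1125 [[-87.8 111.4 238.8]
 [-67.8 117.6 242.4]
 [-49.6 123.7 244.2]]
shift [-0.0431  0.8398 -0.0765] turn 0.3113 curyaw 16.04 pos [0.3737 0.3276 0.3193]
((518.7363891601562, -321.2716064453125), (58.83670425415039, 130.4399871826172), 51.561500549316406)
```

{"api": "play_rows", "payload": {"plan": [[85, [0, 0.2, -0.08], 0.04], [85, [-0.043, 0.84, -0.08], 0.302], [85, [-0.043, 0.84, -0.08], 0.302], [85, [-0.043, 0.84, -0.08], 0.302], [85, [-0.043, 0.84, -0.08], 0.302], [85, [-0.043, 0.84, -0.08], 0.302], [85, [-0.043, 0.84, -0.08], 0.302], [85, [-0.043, 0.84, -0.08], 0.302], [85, [-0.043, 0.84, -0.08], 0.302], [85, [-0.043, 0.84, -0.08], 0.302]]}}

```text
time_s: 9.5
eef_pos: [0.4499, 0.0013, 0.3511]
eef_rot: [-0.0, 0.945, -0.327, -0.001]
wrist_force: [-0.7, 1.1, -0.3]
opening: 0.999
grasp_force: 0.0
```

```bash
python3 - <<'E'
from h import *
go([.566,-.358,.25],-38.4)
E
```

```text
shift [0.7844 0.5259 0.2511] turn 0.001 curyaw -38.23 pos [0.4499 0.0013 0.3511]
```

{"api": "play_rows", "payload": {"plan": [[85, [0.784, 0.526, 0.25], 0.001], [85, [0.784, 0.526, 0.25], 0.001], [85, [0.784, 0.526, 0.25], 0.001], [85, [0.784, 0.526, 0.25], 0.001], [85, [0.784, 0.526, 0.25], 0.001], [85, [0.784, 0.526, 0.25], 0.001], [85, [0.784, 0.526, 0.25], 0.001], [85, [0.784, 0.526, 0.25], 0.001], [85, [0.784, 0.526, 0.25], 0.001], [85, [0.784, 0.526, 0.25], 0.001]]}}

```text
time_s: 10.5
eef_pos: [0.5666, -0.3577, 0.2506]
eef_rot: [-0.001, 0.944, -0.329, -0.001]
wrist_force: [-0.2, 0.9, 0.4]
opening: 0.993
grasp_force: 0.0
```

```bash
cat > f.py <<'E'
from h import *
camera("wrist");camera("wrist");o,c,P=wristcloud()
print(np.round(o["eef_pos"],4),np.round(o["dq"],3).max())
m=masks_of(c,"copper_reel")[0];print(m["conf"],m["rect"])
q=P[m["mask"]];q=q[~np.isnan(q).any(1)];q=q[q[:,2]>.03]
r=cv2.minAreaRect((q[:,:2]*1000).astype(np.float32));print(r)
k=min([r[2]-90,r[2],r[2]-180],key=lambda a:abs(a+38.4));t=np.radians(k)
ex=np.array([np.cos(t),np.sin(t)]);ey=np.array([-np.sin(t),np.cos(t)])
s=(q[:,:2]-np.array(r[0])/1000)@np.c_[ex,ey]*1000
for a in range(-64,68,8):
    b=q[(abs(s[:,0]-a)<4)];e=s[abs(s[:,0]-a)<4]
    if len(b)>5: print(a,len(b),"y",np.percentile(e[:,1],[3,97]).round(1),"ytop",np.round(np.median(e[b[:,2]>b[:,2].max()-.002,1]),1),"z",round(np.percentile(b[:,2],98)*1000,1))
cv2.imwrite("pics/w4.png",c["image"][:,:,::-1])
E
python3 f.py
```

```text
[ 0.5669 -0.3571  0.2526] 0.004
0.72 [322.9, 218.9, 54.1, 111.4]
((517.7550659179688, -322.26348876953125), (58.731449127197266, 131.33822631835938), 48.931697845458984)
-64 83 y [-8.8  6.2] ytop -1.8 z 49.5
-56 61 y [-6.6  3.1] ytop -0.6 z 47.2
-48 16 y [-5.4  2.8] ytop -1.3 z 46.4
-40 148 y [-20.7  19.5] ytop -0.6 z 63.1
-32 216 y [-20.3  18.4] ytop -0.4 z 63.1
-24 338 y [-27.5  27.5] ytop 0.1 z 70.8
-16 324 y [-24.9  23.4] ytop -0.6 z 67.7
-8 322 y [-23.2  23.6] ytop 0.4 z 67.3
0 336 y [-23.6  23.9] ytop -0.7 z 67.7
8 335 y [-23.4  24.1] ytop -0.3 z 67.3
16 331 y [-23.6  24.2] ytop 0.0 z 67.6
24 628 y [-26.   26.6] ytop 0.4 z 70.5
32 202 y [-10.3  12.4] ytop 0.6 z 53.9
40 109 y [-6.4  8.5] ytop 1.1 z 50.0
48 88 y [-4.6  7.6] ytop 2.3 z 49.0
56 71 y [-3.3  6. ] ytop 1.8 z 46.7
64 103 y [-6.1  9.4] ytop 1.6 z 49.9
```

View pics/w4.png

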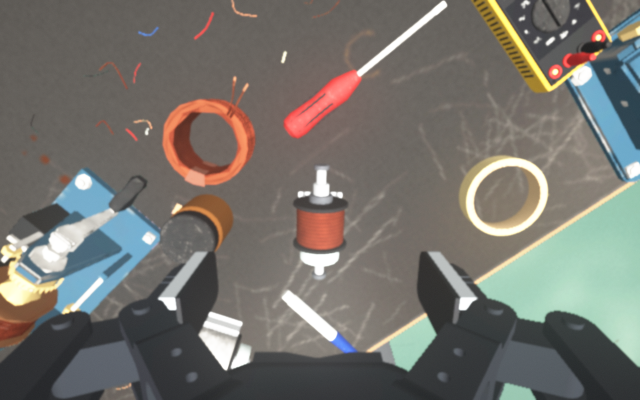

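```bash
python3 - <<'E'
from h import *
go([.5178,-.3223,.020],-39.5)
E
```

```text
shift [-0.1514  0.0074  0.5837] turn 0.0064 curyaw -38.35 pos [ 0.5669 -0.3574  0.2536]
```

{"api": "play_rows", "payload": {"plan": [[85, [-0.151, 0.007, 0.2], 0.006], [85, [-0.151, 0.007, 0.3], 0.006], [85, [-0.151, 0.007, 0.3], 0.006], [85, [-0.151, 0.007, 0.4], 0.006], [85, [-0.151, 0.007, 0.5], 0.006], [85, [-0.151, 0.007, 0.578], 0.006], [85, [-0.151, 0.007, 0.578], 0.006], [85, [-0.151, 0.007, 0.578], 0.006]]}}

```text
time_s: 11.5
eef_pos: [0.5177, -0.3234, 0.0224]
eef_rot: [0.0, 0.941, -0.338, 0.0]
wrist_force: [-0.0, -0.7, 0.2]
opening: 0.996
grasp_force: 0.0
```

{"api": "play_rows", "payload": {"plan": [[65, [0, 0, 0], 0], [55, [0, 0, 0], 0], [40, [0, 0, 0], 0], [40, [0, 0, 0], 0], [40, [0, 0, 0], 0], [40, [0, 0, 0], 0]]}}

```text
time_s: 12.1
eef_pos: [0.5202, -0.3237, 0.0251]
eef_rot: [-0.0, 0.941, -0.339, 0.003]
wrist_force: [4.0, 7.4, 10.1]
opening: 0.678
grasp_force: 63.5
```

{"api": "play_rows", "payload": {"plan": [[40, [0, 0, -0.04], 0], [40, [0, 0, -0.1], 0], [40, [0, 0, -0.2], 0], [40, [0, 0, -0.3], 0], [40, [0, 0, -0.42], 0], [40, [0, 0, -0.42], 0], [40, [0, 0, -0.42], 0], [40, [0, 0, -0.42], 0]]}}

```text
time_s: 12.9
eef_pos: [0.5162, -0.3231, 0.188]
eef_rot: [-0.0, 0.941, -0.339, -0.001]
wrist_force: [-1.5, -0.2, -5.2]
opening: 0.679
grasp_force: 66.5
```

```bash
python3 - <<'E'
from h import *
camera("wrist");o,c,P=wristcloud();print(o["eef_pos"],o["wrist_force"],o["torque"],o["opening"],o["grasp_force"])
cv2.imwrite("pics/w5.png",c["image"][:,:,::-1])
w,x,y,z=o["eef_rot"];m=R.from_quat([x,y,z,w]).as_matrix()
T=(P-o["eef_pos"])@m*1000;np.savez("w5",T=T,im=c["image"])
mk=masks_of(c,"copper_reel")
for k in mk[:1]:
    print(k["conf"],k["rect"]);q=T[k["mask"]];q=q[~np.isnan(q).any(1)]
    for a in range(-70,75,6):
        b=q[abs(q[:,0]-a)<3]
        if len(b)>8: print(a,len(b),np.percentile(b[:,1],[5,50,95]).round(1),"z min",np.percentile(b[:,2],5).round(1),"ytop",np.median(b[b[:,2]<np.percentile(b[:,2],15),1]).round(1))
go([.47946,.23532,.25],16)
E
```

```text
[ 0.51596536 -0.32285757  0.18726196] [ 0.66264344  0.97359314 -4.41417023] [ 0.02347811 -0.01962351  0.00248997] 0.6727136405333102 66.52357779443264
0.77 [318.9, 238.7, 152.5, 233.8]
-28 68 [-29.2  23.4  29.3] z min -31.5 ytop -24.6
-22 880 [-27.7  15.6  28.9] z min -34.9 ytop 14.6
-16 1341 [-20.5   0.7  21.9] z min -41.9 ytop 0.7
-10 1916 [-21.    0.3  22.1] z min -42.0 ytop 0.7
-4 1647 [-20.3   0.7  21.2] z min -41.9 ytop 0.7
2 2027 [-20.9   0.3  21.9] z min -42.0 ytop 0.7
8 1832 [-20.2   0.6  21.4] z min -41.9 ytop 0.6
14 1778 [-19.8   0.3  20.6] z min -42.0 ytop 1.0
20 6115 [-23.8   0.6  24.9] z min -44.7 ytop 0.3
26 975 [-10.3   0.7  11.3] z min -28.5 ytop 0.7
32 1150 [-9.8  0.5 10.8] z min -27.7 ytop 0.3
38 689 [-6.8  0.7  7.8] z min -24.2 ytop 0.3
44 594 [-5.6  0.5  6.8] z min -23.1 ytop 0.7
50 429 [-3.8  0.7  5.1] z min -21.0 ytop 0.7
56 501 [-4.6  0.7  6.3] z min -23.5 ytop 0.7
62 528 [-6.5  0.7  7.7] z min -23.9 ytop 0.7
shift [-0.9607 -1.0173 -0.1532] turn -0.3088 curyaw -39.58 pos [ 0.5162 -0.323   0.1871]
```

View pics/w5.png

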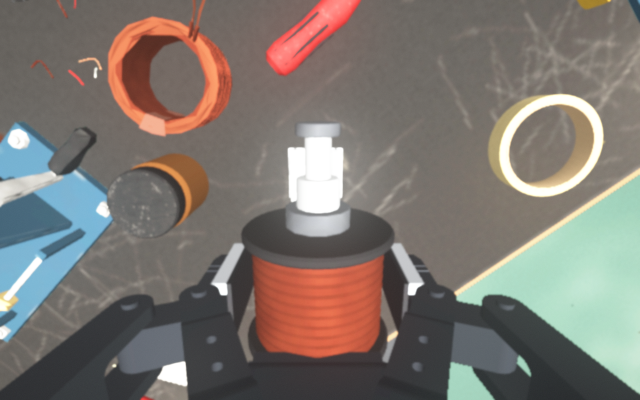

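{"api": "play_rows", "payload": {"plan": [[40, [0, 0, -0.1], 0], [40, [-0.15, -0.16, -0.153], -0.1], [40, [-0.25, -0.26, -0.153], -0.15], [40, [-0.35, -0.36, -0.153], -0.2], [40, [-0.42, -0.44, -0.153], -0.24], [40, [-0.48, -0.51, -0.153], -0.28], [40, [-0.48, -0.51, -0.153], -0.309], [40, [-0.48, -0.51, -0.153], -0.309], [40, [-0.48, -0.51, -0.153], -0.309]]}}

```text
time_s: 13.95
eef_pos: [0.4986, -0.043, 0.2495]
eef_rot: [-0.0, 0.99, 0.141, -0.001]
wrist_force: [0.1, -0.4, -4.5]
opening: 0.675
grasp_force: 67.0
```

```bash
python3 - <<'E'
from h import *
go([.47946,.23532,.19],16)
d=np.load("w5.npz");T=d["T"];q=T[100:260,270:370].reshape(-1,3);q=q[(abs(q[:,1]-.6)<5)&(q[:,2]<-8)]
h=np.arange(16,75,1)
for a in h:
    b=q[abs(q[:,0]-a)<.5]
    if len(b)>3: print(a,len(b),np.percentile(b[:,2],10).round(1),end="; ")
E
```

```text
shift [ 0.1484 -0.6815  0.1491] turn 0.0012 curyaw 16.21 pos [ 0.4986 -0.043   0.2495]
21 48 -44.4; 22 652 -43.6; 23 66 -38.6; 24 67 -28.6; 25 76 -28.7; 26 72 -28.5; 27 69 -28.7; 28 64 -28.6; 29 86 -28.6; 30 137 -28.3; 31 112 -27.2; 32 71 -24.1; 33 73 -24.0; 34 69 -24.2; 35 64 -24.1; 36 74 -24.0; 37 71 -24.2; 38 74 -24.0; 39 70 -24.1; 40 71 -23.9; 41 75 -24.2; 42 130 -23.4; 43 69 -20.7; 44 70 -20.8; 45 70 -20.6; 46 66 -20.4; 47 72 -20.3; 48 72 -20.4; 49 75 -20.6; 50 71 -20.5; 51 76 -21.1; 52 69 -20.6; 53 73 -21.0; 54 79 -20.6; 55 74 -20.5; 56 71 -20.8; 57 58 -22.2; 58 70 -23.6; 59 82 -24.0; 60 86 -23.9; 61 87 -23.9; 62 142 -23.5;
```

{"api": "play_rows", "payload": {"plan": [[40, [0.04, -0.12, 0], 0.001], [40, [0.07, -0.24, 0], 0.001], [40, [0.1, -0.36, 0], 0.001], [40, [0.13, -0.48, 0], 0.001], [40, [0.156, -0.6, 0], 0.001], [40, [0.156, -0.683, 0.08], 0.001], [40, [0.156, -0.683, 0.148], 0.001], [40, [0.156, -0.683, 0.148], 0.001], [40, [0.156, -0.683, 0.148], 0.001], [40, [0.156, -0.683, 0.148], 0.001]]}}

```text
time_s: 14.95
eef_pos: [0.4852, 0.2347, 0.1928]
eef_rot: [-0.0, 0.991, 0.137, 0.001]
wrist_force: [0.5, 0.9, -4.0]
opening: 0.674
grasp_force: 67.2
```

```bash
python3 - <<'E'
from h import *
camera("wrist");o,c,P=wristcloud();print(o["eef_pos"],o["wrist_force"],o["opening"])
cv2.imwrite("pics/w6.png",c["image"][:,:,::-1])
w,x,y,z=o["eef_rot"];m=R.from_quat([x,y,z,w]).as_matrix()
T=(P-o["eef_pos"])@m*1000;im=c["image"].astype(int)
yel=(im[...,0]>im[...,2]+50)&(im[...,1]>im[...,2]+30)&(P[...,2]>.075)&(P[...,2]<.105)&(np.abs(T[...,1])<30)&(T[...,0]>30)&(T[...,0]<80)
v,u=np.nonzero(yel);print(yel.sum(),u.min(),u.max(),v.min(),v.max())
q=np.c_[T[yel],P[yel][:,2]*1000]
for zb in range(76,100,3):
    b=q[abs(q[:,3]-zb)<1.5]
    if len(b): print(zb,len(b),"x",np.percentile(b[:,0],[5,95]).round(1),"y neg",np.percentile(b[b[:,1]<0.5,1],[5,95]).round(1) if (b[:,1]<.5).any() else 0,"y pos",np.percentile(b[b[:,1]>=.5,1],[5,95]).round(1) if (b[:,1]>=.5).any() else 0)
teal=(im[...,2]>im[...,0]+20)&(P[...,2]>.092)&(P[...,2]<.103)&(abs(T[...,1])<40)&(T[...,0]>30)&(T[...,0]<80)
b=T[teal];print("teal",len(b),np.percentile(b,[2,98],axis=0).round(1) if len(b) else 0)
go([.4822,.2367,.064],16)
E
```

```text
[0.48530928 0.2347485  0.19307539] [-0.38440982 -0.2394544  -3.71062167] 0.6818635518192079
189 287 339 128 141
85 7 x [41.6 43.8] y neg [-10.3  -9. ] y pos 0
88 12 x [41.8 44. ] y neg [-11.9  -9.7] y pos 0
91 30 x [41.6 48.8] y neg [-15.6 -12.4] y pos [11.1 11.1]
94 86 x [41.9 50.2] y neg [-18.5 -15. ] y pos [11.1 14.5]
97 54 x [42.1 50.4] y neg [-19.8 -17.7] y pos [14.5 15.8]
teal 147 [[ 42.7 -24.6  95.1]
 [ 50.2  20.6  99. ]]
shift [-0.0069 -0.0065  0.3227] turn -0.0014 curyaw 15.75 pos [0.4852 0.2348 0.1931]
```

View pics/w6.png

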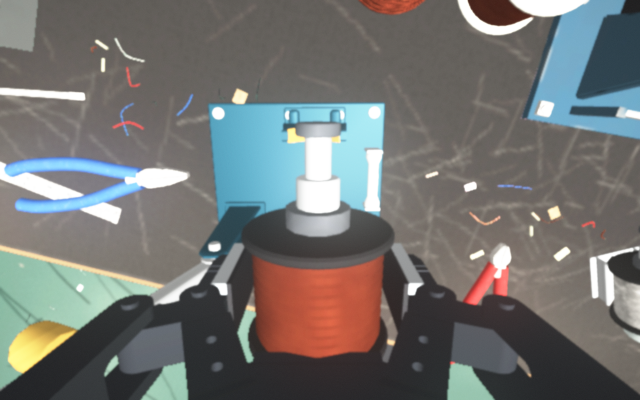

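{"api": "play_rows", "payload": {"plan": [[40, [-0.008, -0.0065, 0], -0.001], [40, [-0.008, -0.0065, 0.08], -0.001], [40, [-0.008, -0.0065, 0.16], -0.001], [40, [-0.008, -0.0065, 0.22], -0.001], [40, [-0.008, -0.0065, 0.26], -0.001], [40, [-0.008, -0.0065, 0.27], -0.001], [40, [-0.008, -0.0065, 0.28], -0.001], [40, [-0.008, -0.0065, 0.28], -0.001]]}}

```text
time_s: 15.85
eef_pos: [0.4804, 0.2373, 0.08]
eef_rot: [-0.0, 0.99, 0.14, 0.001]
wrist_force: [0.1, 0.2, -5.2]
opening: 0.674
grasp_force: 67.2
```

```bash
python3 - <<'E'
from h import *
camera("wrist");o,c,P=wristcloud();print(o["eef_pos"],o["wrist_force"],o["torque"],o["opening"])
w,x,y,z=o["eef_rot"];m=R.from_quat([x,y,z,w]).as_matrix()
T=(P-o["eef_pos"])@m*1000;im=c["image"].astype(int)
yel=(im[...,0]>im[...,2]+50)&(im[...,1]>im[...,2]+30)&(P[...,2]>.07)&(P[...,2]<.105)&(np.abs(T[...,1])<30)&(T[...,0]>30)&(T[...,0]<80)
q=np.c_[T[yel],P[yel][:,2]*1000]
for zb in range(76,100,3):
    b=q[abs(q[:,3]-zb)<1.5]
    if len(b): print(zb,len(b),"x",np.percentile(b[:,0],[5,95]).round(1),"y neg",np.percentile(b[b[:,1]<0.5,1],[5,95]).round(1) if (b[:,1]<.5).any() else 0,"y pos",np.percentile(b[b[:,1]>=.5,1],[5,95]).round(1) if (b[:,1]>=.5).any() else 0)
st=(im.min(-1)>110)&(np.ptp(im,-1)<30)&(abs(T[...,1])<9)&(T[...,0]>30)&(T[...,0]<75)&(T[...,2]<-8)
b=T[st];print("spindle y",np.median(b,0).round(1))
E
```

```text
[0.48059752 0.23732403 0.08034552] [ 0.21583502  0.15432621 -4.47546523] [ 0.04819838 -0.01342463  0.00955348] 0.6739821260196296
76 69 x [46.2 53.9] y neg 0 y pos [6.9 8.3]
82 14 x [49.5 54.9] y neg [-11.4 -11. ] y pos [8.3 8.8]
85 131 x [45.7 54.5] y neg [-6.3 -4.7] y pos [8.2 9.7]
88 380 x [45.9 54.6] y neg [-8.8 -5.2] y pos [ 9.3 12.6]
91 397 x [46.  54.5] y neg [-11.5  -8.2] y pos [12.2 15.7]
94 426 x [46.  54.5] y neg [-14.5 -11. ] y pos [15.1 18.5]
97 283 x [45.8 54.6] y neg [-16.  -13.5] y pos [17.7 20.1]
spindle y [ 43.    0.8 -21. ]
```

{"api": "play_rows", "payload": {"plan": [[40, [0, 0.003, 0.005], 0], [40, [0, 0.003, 0.012], 0], [40, [0, 0.003, 0.02], 0], [40, [0, 0.003, 0.027], 0], [40, [0, 0.003, 0.034], 0], [40, [0, 0.003, 0.039], 0], [40, [0, 0.003, 0.039], 0]]}}

```text
time_s: 16.65
eef_pos: [0.4801, 0.236, 0.0642]
eef_rot: [0.0, 0.99, 0.14, -0.0]
wrist_force: [-3.4, -1.5, 2.9]
opening: 0.677
grasp_force: 68.0
```

```bash
cat > g.py <<'E'
from h import *
camera("wrist");o,c,P=wristcloud();print(o["eef_pos"],o["wrist_force"],o["torque"],o["opening"])
w,x,y,z=o["eef_rot"];m=R.from_quat([x,y,z,w]).as_matrix()
T=(P-o["eef_pos"])@m*1000;im=c["image"].astype(int)
yel=(im[...,0]>im[...,2]+50)&(im[...,1]>im[...,2]+30)&(P[...,2]>.085)&(P[...,2]<.105)&(np.abs(T[...,1])<30)&(T[...,0]>30)&(T[...,0]<80)
b=T[yel];print("bearing y",np.percentile(b[:,1],[2,98]).round(1),"x",np.percentile(b[:,0],[2,98]).round(1))
st=(im.min(-1)>110)&(np.ptp(im,-1)<30)&(abs(T[...,1])<12)&(T[...,0]>30)&(T[...,0]<75)&(P[...,2]>.07)
for a in range(30,70,4):
    k=st&(abs(T[...,0]-a)<2)
    if k.sum()>5:print(a,k.sum(),np.percentile(T[k][:,1],[5,95]).round(1),"ztop",np.percentile(P[k][:,2]*1000,90).round(1))
E
python3 g.py
```

```text
[0.48011245 0.23598603 0.06418409] [-3.50774474 -1.9073302   3.67902495] [-0.23378168  0.54451557  0.03447331] 0.6740599542958899
bearing y [-16.7  18.3] x [46.4 55.6]
30 258 [-6.7  8.5] ztop 88.7
34 444 [-6.7  8. ] ztop 88.0
38 467 [-6.6  7.9] ztop 88.2
42 464 [-5.8  7.3] ztop 87.6
46 278 [-3.6  5. ] ztop 85.0
50 284 [-3.2  5.3] ztop 85.0
54 292 [-3.3  5.4] ztop 85.1
58 426 [-6.   7.8] ztop 88.3
62 246 [-5.9  7.5] ztop 87.9
```

{"api": "play_rows", "payload": {"plan": [[60, [0, 0, 0], 0], [65, [0, 0, 0], 0], [75, [0, 0, 0], 0], [80, [0, 0, 0], 0], [80, [0, 0, 0], 0], [80, [0, 0, -0.1], 0], [80, [0, 0, -0.2], 0], [80, [0, 0, -0.35], 0], [80, [0, 0, -0.5], 0], [80, [0, 0, -0.5], 0]]}}

```text
time_s: 17.75
eef_pos: [0.4824, 0.2366, 0.2697]
eef_rot: [-0.0, 0.99, 0.14, 0.004]
wrist_force: [0.4, -0.2, 0.3]
opening: 0.938
grasp_force: 0.0
```

```bash
python3 g.py; python3 - <<'E'
from h import *
o,c,P=wristcloud();cv2.imwrite("pics/w7.png",c["image"][:,:,::-1])
im=c["image"].astype(int);t=np.radians(16);ex=np.array([np.cos(t),np.sin(t)]);ey=np.array([-np.sin(t),np.cos(t)]);O=np.array([.47946,.23532])
S=np.stack([(P[...,:2]-O)@ex,(P[...,:2]-O)@ey,P[...,2]],-1)*1000
for a in list(range(-66,68,6)):
    k=(abs(S[...,0]-a)<3)&(abs(S[...,1])<8)&(S[...,2]<130)
    if k.sum()>5:print(a,k.sum(),"ztop",np.percentile(S[k][:,2],95).round(1))
go([.3763,.3288,.32],16)
E
```

```text
[0.48316704 0.2368118  0.27137083] [1.56829094 0.11001035 2.16166914] [-0.02581218 -0.08452368  0.00282636] 0.938757493440712
bearing y [-17.1  17.9] x [41.7 50.9]
30 34 [-6.7  7.5] ztop 88.0
34 77 [-6.6  7.3] ztop 88.1
38 47 [-4.5  5.2] ztop 86.8
42 40 [-3.5  5.2] ztop 84.9
46 44 [-3.4  4.2] ztop 85.0
50 37 [-3.4  4.2] ztop 85.6
54 49 [-3.9  6.1] ztop 89.1
58 10 [-2.   5.6] ztop 88.5
-66 62 ztop 88.2
-60 88 ztop 86.6
-54 79 ztop 86.2
-48 25 ztop 86.0
-42 63 ztop 102.2
-36 101 ztop 101.9
-30 57 ztop 102.6
-24 119 ztop 109.9
-18 103 ztop 106.8
-12 105 ztop 106.5
-6 114 ztop 106.7
0 100 ztop 106.7
6 107 ztop 106.6
12 113 ztop 106.7
18 101 ztop 109.9
24 153 ztop 109.5
30 120 ztop 93.1
36 110 ztop 88.7
42 111 ztop 88.4
48 93 ztop 86.2
54 113 ztop 86.8
60 124 ztop 88.8
66 91 ztop 16.2
shift [-0.1872 -0.2948 -0.1373] turn 0.0003 curyaw 16.05 pos [0.4811 0.2362 0.2654]
```

View pics/w7.png

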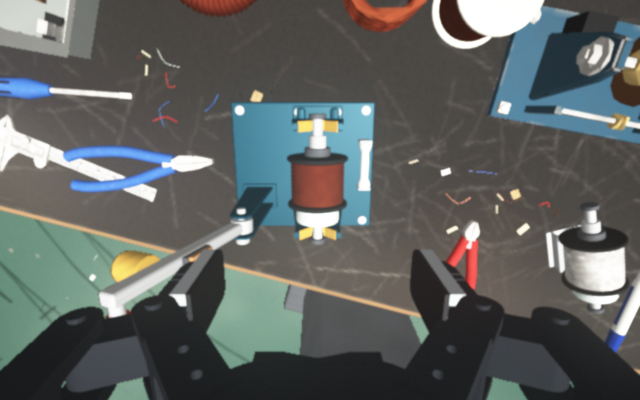

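{"api": "play_rows", "payload": {"plan": [[30, [0, 0, -0.16], 0], [30, [0, 0, -0.16], 0], [30, [-0.1, -0.15, -0.16], 0], [30, [-0.186, -0.295, -0.16], 0], [30, [-0.186, -0.295, -0.16], 0], [30, [-0.186, -0.295, -0.16], 0], [30, [-0.186, -0.295, -0.16], 0]]}}

```text
time_s: 18.6
eef_pos: [0.3753, 0.329, 0.3262]
eef_rot: [0.001, 0.99, 0.141, -0.001]
wrist_force: [0.4, -0.7, -0.3]
opening: 0.349
grasp_force: 0.0
```

```bash
python3 - <<'E'
from h import *
camera("wrist");o,c,P=wristcloud();print(o["opening"],o["eef_pos"])
w,x,y,z=o["eef_rot"];m=R.from_quat([x,y,z,w]).as_matrix()
T=(P-o["eef_pos"])@m*1000;im=c["image"].astype(int)
red=(im[...,0]>im[...,1]+80)&(im[...,0]>im[...,2]+80)&(abs(T[...,1])<60)&(P[...,2]>.15)
print(red.sum(),np.percentile(T[red],[3,50,97],axis=0).round(1),np.percentile(P[red],[50,97],axis=0))
go([.3770,.3290,.220],16)
E
```

```text
0.35373752417117377 [0.37604032 0.32850451 0.32642786]
1075 [[-13.9  -5.9  82.2]
 [  5.8   0.4  83.9]
 [ 24.6   6.7  87.5]] [[0.38169389 0.32960692 0.24249974]
 [0.39977912 0.33848332 0.24424881]]
shift [ 0.0021 -0.0019  0.2666] turn 0.0001 curyaw 16.01 pos [0.3765 0.3282 0.3266]
```

{"api": "play_rows", "payload": {"plan": [[30, [0, 0.001, 0.1], 0], [30, [0, 0.001, 0.2], 0], [30, [0, 0.001, 0.267], 0], [30, [0, 0.001, 0.267], 0], [20, [0, 0.001, 0.267], 0], [0, [0, 0.001, 0.267], 0], [0, [0, 0.001, 0.267], 0], [0, [0, 0.001, 0.267], 0], [0, [0, 0.001, 0.267], 0]]}}

```text
time_s: 19.6
eef_pos: [0.3774, 0.3289, 0.2222]
eef_rot: [-0.001, 0.99, 0.14, 0.002]
wrist_force: [3.6, 0.8, 0.4]
opening: 0.138
grasp_force: 58.9
```

```bash
python3 - <<'E'
from h import *
o=get_obs();print(o["opening"],o["eef_pos"],o["wrist_force"],o["grasp_force"])
a=1.95
th=np.r_[np.linspace(1.95,.15,20)[1:],.1,.05,.02,0]
for t in th: print(round(t,2),[0,round((130*(np.cos(t)-np.cos(a)))/400,3),round(-130*(np.sin(t)-np.sin(a))/400,3)])
E
```

```text
0.13753158656661946 [0.37738618 0.32892676 0.22220637] [3.6264125  0.83550875 0.37141901] 58.925212025642395
1.86 [0, np.float64(0.029), np.float64(-0.01)]
1.76 [0, np.float64(0.059), np.float64(-0.017)]
1.67 [0, np.float64(0.089), np.float64(-0.022)]
1.57 [0, np.float64(0.12), np.float64(-0.023)]
1.48 [0, np.float64(0.151), np.float64(-0.022)]
1.38 [0, np.float64(0.181), np.float64(-0.017)]
1.29 [0, np.float64(0.211), np.float64(-0.01)]
1.19 [0, np.float64(0.24), np.float64(-0.0)]
1.1 [0, np.float64(0.268), np.float64(0.013)]
1.0 [0, np.float64(0.295), np.float64(0.028)]
0.91 [0, np.float64(0.32), np.float64(0.046)]
0.81 [0, np.float64(0.344), np.float64(0.066)]
0.72 [0, np.float64(0.365), np.float64(0.088)]
0.62 [0, np.float64(0.384), np.float64(0.112)]
0.53 [0, np.float64(0.401), np.float64(0.138)]
0.43 [0, np.float64(0.415), np.float64(0.165)]
0.34 [0, np.float64(0.427), np.float64(0.194)]
0.24 [0, np.float64(0.436), np.float64(0.223)]
0.15 [0, np.float64(0.442), np.float64(0.253)]
0.1 [0, np.float64(0.444), np.float64(0.269)]
0.05 [0, np.float64(0.445), np.float64(0.286)]
0.02 [0, np.float64(0.445), np.float64(0.295)]
0.0 [0, np.float64(0.445), np.float64(0.302)]
```

{"api": "play_rows", "payload": {"plan": [[0, [0, 0.029, -0.01], 0], [0, [0, 0.059, -0.017], 0], [0, [0, 0.089, -0.022], 0], [0, [0, 0.12, -0.023], 0], [0, [0, 0.151, -0.022], 0], [0, [0, 0.181, -0.017], 0], [0, [0, 0.211, -0.01], 0], [0, [0, 0.24, 0], 0], [0, [0, 0.268, 0.013], 0], [0, [0, 0.295, 0.028], 0]]}}

```text
time_s: 20.6
eef_pos: [0.41, 0.2147, 0.2102]
eef_rot: [-0.0, 0.99, 0.139, 0.001]
wrist_force: [6.3, -5.3, 12.6]
opening: 0.138
grasp_force: 64.4
```

```bash
cat > k.py <<'E'
from h import *
o=get_obs();print(o["opening"],o["eef_pos"],o["wrist_force"],o["torque"],o["grasp_force"])
t=np.radians(16);ey=np.array([-np.sin(t),np.cos(t)]);d=o["eef_pos"]-[.3774,.3289,.2222];print("tool y,z",-d[:2]@ey/.4,-d[2]/.4)
E
python3 k.py
```

```text
0.1382431185286599 [0.40997668 0.21465396 0.21022927] [ 6.32348791 -5.30076015 12.61325155] [-0.64778455 -1.02775174 -0.01104793] 64.37235474586487
tool y,z 0.29699923504487563 0.02992683628583105
```

Tracking well. Continue down to θ≈0.15.

{"api": "play_rows", "payload": {"plan": [[0, [0, 0.025, 0.018], 0], [0, [0, 0.049, 0.038], 0], [0, [0, 0.07, 0.06], 0], [0, [0, 0.089, 0.084], 0], [0, [0, 0.106, 0.11], 0], [0, [0, 0.12, 0.137], 0], [0, [0, 0.132, 0.166], 0], [0, [0, 0.141, 0.195], 0], [0, [0, 0.145, 0.212], 0], [0, [0, 0.147, 0.225], 0]]}}

```text
time_s: 21.6
eef_pos: [0.4254, 0.1588, 0.1189]
eef_rot: [-0.001, 0.99, 0.139, 0.0]
wrist_force: [4.5, 4.9, 3.6]
opening: 0.138
grasp_force: 61.9
```

```bash
python3 k.py
```

```text
0.13792230445687131 [0.42540541 0.15884965 0.1188848 ] [4.47498444 4.94025208 3.62484358] [ 1.40541172 -0.51094174 -0.03361617] 61.887272000312805
tool y,z 0.44173743656066616 0.25828799816701725
```

{"api": "play_rows", "payload": {"plan": [[0, [0, 0.001, 0.006], 0], [0, [0, 0.002, 0.012], 0], [0, [0, 0.002, 0.018], 0], [0, [0, 0.003, 0.024], 0], [0, [0, 0.003, 0.029], 0], [0, [0, 0.003, 0.034], 0], [0, [0, 0.003, 0.037], 0], [0, [0, 0.003, 0.037], 0]]}}

```text
time_s: 22.4
eef_pos: [0.4257, 0.1577, 0.1043]
eef_rot: [-0.001, 0.99, 0.14, 0.001]
wrist_force: [5.5, 4.6, -1.3]
opening: 0.136
grasp_force: 59.8
```

```bash
python3 k.py
```

```text
0.13634063453042217 [0.42570277 0.15772982 0.10432904] [ 5.45232745  4.5665966  -1.3256386 ] [ 0.94146358 -0.84772501 -0.02495067] 59.840712547302246
tool y,z 0.44463347312495627 0.2946774000331438
```

{"api": "play_rows", "payload": {"plan": [[0, [0, 0, 0.002], 0], [0, [0, 0, 0.004], 0], [0, [0, 0, 0.006], 0], [0, [0, 0, 0.008], 0], [0, [0, 0, 0.008], 0]]}}

```text
time_s: 22.9
eef_pos: [0.4257, 0.1578, 0.102]
eef_rot: [-0.001, 0.99, 0.14, 0.0]
wrist_force: [0.6, 3.9, 9.5]
opening: 0.142
grasp_force: 60.9
```

```bash
python3 k.py
```

```text
0.14246814684199505 [0.42573314 0.15777988 0.10200812] [0.60554148 3.93977915 9.52602267] [ 0.99253549 -0.17438474 -0.03373037] 60.85616111755371
tool y,z 0.4445340853439185 0.30047970493840087
```

{"api": "play_rows", "payload": {"plan": [[16, [0, 0, 0], 0], [20, [0, 0, 0], 0], [30, [0, 0, 0], 0], [30, [0, 0, 0], 0], [30, [0, 0, -0.08], 0], [30, [0, 0, -0.2], 0], [30, [0, 0, -0.35], 0], [30, [0, 0, -0.5], 0], [30, [0, 0, -0.5], 0], [30, [0, 0, -0.5], 0]]}}

```text
time_s: 23.9
eef_pos: [0.4271, 0.1575, 0.3055]
eef_rot: [0.0, 0.99, 0.14, 0.004]
wrist_force: [-0.3, 0.3, -0.6]
opening: 0.349
grasp_force: 0.0
```

```bash
python3 - <<'E'
from h import *
camera("wrist");o,c,P=wristcloud();print(o["eef_pos"],o["time_s"],o["opening"])
im=c["image"].astype(int);t=np.radians(16);ex=np.array([np.cos(t),np.sin(t)]);ey=np.array([-np.sin(t),np.cos(t)]);O=np.array([.47946,.23532])
S=np.stack([(P[...,:2]-O)@ex,(P[...,:2]-O)@ey,P[...,2]],-1)*1000
red=(im[...,0]>im[...,1]+80)&(im[...,0]>im[...,2]+80)&(abs(S[...,0])<150)&(abs(S[...,1])<150)&(S[...,2]>50)
print(np.percentile(S[red],[3,50,97],axis=0).round(1))
for a in list(range(-66,68,6)):
    k=(abs(S[...,0]-a)<3)&(abs(S[...,1])<8)&(S[...,2]<140)
    if k.sum()>5:print(a,"ztop",np.percentile(S[k][:,2],95).round(1),end="; ")
cv2.imwrite("pics/w8.png",c["image"][:,:,::-1])
E
```

```text
[0.42595118 0.15736867 0.3028082 ] 23.95 0.35358207937908837
[[-86.4 -66.6 102.8]
 [-48.8 -53.7 114.5]
 [ 13.9   2.  122.9]]
-66 ztop 88.8; -60 ztop 87.2; -54 ztop 87.3; -48 ztop 88.0; -42 ztop 121.7; -36 ztop 122.7; -30 ztop 121.7; -24 ztop 110.2; -18 ztop 106.7; -12 ztop 106.8; -6 ztop 106.8; 0 ztop 106.9; 6 ztop 106.9; 12 ztop 106.5; 18 ztop 109.9; 24 ztop 109.7; 30 ztop 92.9; 36 ztop 88.7; 42 ztop 88.5; 48 ztop 86.4; 54 ztop 87.3; 60 ztop 88.8; 66 ztop 88.3;
```

View pics/w8.png

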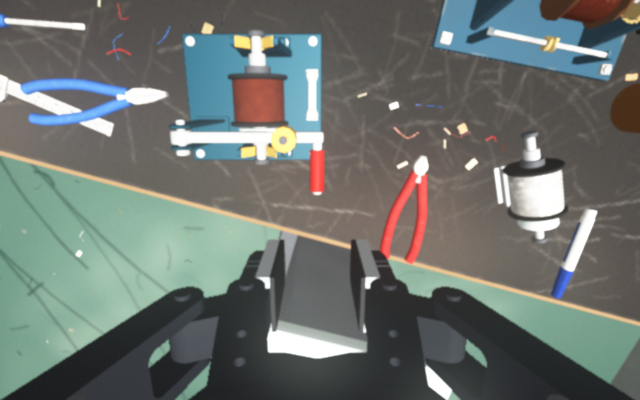

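The reel sits at (258,100) with both journals home. The arm is level across the drum at (250,138), bar top 122 mm, which matches the level position. The handle is at (317,170) and the gripper is clear.

```bash
python3 -c "
from bench import *
print(hand_in())"
```

```text
the job is handed in; nothing more can be done
None
```

The copper reel is seated in both bearings with its drum at the brake-arm end, the brake shoe rests on the drum, and I handed the job in after about 24 s of robot time; the hand-in returned no verdict.

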